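Bring the varnished fishing plug to the curing lamp and switch it on

TASK

With one finger, push on the spokes of the drying wheel to turn it until the fish-shaped plug stands squarely in front of the middle of the curing lamp's window; then push the black lever on top of the lamp round to its other stop to switch it on. The varnish on the plug and on the round float is wet, so never touch those two; do not lift or shift the drying stand, and leave the spray can, the spool, the paint jar and the screwdriver where they are.

Things in the scene. Friction and masses are not known exactly. Their poses are not given: they have to be found in the camera images.
- stand: Drying stand, not fastened down, about 2.6 kg: dark steel base plate 150 x 150 x 16 mm with a round steel post that carries the level wheel. Origin at the middle of the plate's underside, on the wheel's upright axis. Nothing but the plate and post lies below the spokes.
- hub (a point): Middle of the wheel, 100 mm above the table. Wooden hub 60 mm across, 85 to 115 mm high, its nut to 123 mm. Five level wooden spokes, rods 10 mm thick, 72 degrees apart, axis 100 mm high, bare from 30 to 90 mm from the axis, then a steel clip to 115 mm (11 mm wide, 16 tall). One holds the plug; the second one counter-clockwise from it (from above, 144 degrees on) the float; three clips are empty.
- wheel (a joint): Turn of the wheel on the stand about the upright axis, rad, positive counter-clockwise from above; turns well over a full turn either way. Light friction (0.06 N m, about 1 N at a spoke), no spring, no coasting: it stays where it is left. At 0 the plug's spoke points along the stand's +y.
- plug_mid (a point): Middle of the fish-shaped white plug, 125 mm from the wheel's axis and 100 mm above the table. The plug is 105 mm long with its tail, 27 mm thick, and lies level across the end of its spoke, at right angles to it. Its inner side is 111 mm from the axis. Wet: not to be touched.
- float_mid (a point): Centre of the round white float, a ball 36 mm across with a small stem up to 28 mm above its centre, on the end of another spoke, 130 mm from the wheel's axis. Wet: not to be touched.
- window_mid (a point): Middle of the lamp's upright window (104 x 44 mm glass in a dark frame), 171 mm from the wheel's axis, 100 mm above the table. The lamp is a grey box fixed to the bench, 150 mm wide, 110 mm deep, its top 145 mm above the table; the window looks level at the wheel's axis. This point's x axis points level from the wheel's axis into the window.
- plug_place (a point): The point in front of the middle of the window, on the line from the wheel's axis to the window, 125 mm from the axis, 100 mm above the table: where the plug's middle belongs. Same axes as window_mid.
- lever_pivot (a point): Point on the upright pivot of the lamp's switch lever, 220 mm from the wheel's axis beyond the window, 161 mm above the table, at the lever's mid height. Same axes as window_mid.
- lever_tip (a point): Free end of the black lever, 67 mm from its pivot, at the bar's mid height. The lever is a level bar 9 mm wide, 14 mm tall (154 to 168 mm above the table; the lamp's top under it is at 145 mm), with a round boss 22 mm across at the pivot, up to 168 mm. A flat pale line on the lamp's top marks each stop.
- lever (a joint): Turn of the lamp's lever about its upright pivot, rad: 0 off stop, 1.4 on stop, growing clockwise seen from above. At 0 the bar points 0.7 rad counter-clockwise of the window point's x axis (which points away from the wheel), at 1.4 it points 0.7 rad clockwise of it. Friction 0.05 N m (about 1 N at the bar), no spring: it stays where left.
- spray_can: Spray can, 60 mm across, 170 mm tall, loose, origin under its centre. Leave alone.
- spool: Wooden thread spool, 48 mm across, 50 mm tall, standing, loose, origin under its centre. Leave alone.
- paint_jar: Small paint jar, 48 mm across, 55 mm tall, loose, origin under its centre. Leave alone.
- screwdriver: Screwdriver with wooden handle, 170 mm long, lying on the table. Leave alone.
Things that resemble listed ones, but are neither listed nor needed, are in the scene too. Of the things that look like the part that bears window_mid, the smallest one is meant.

How it is judged:
By the outcome, as a careful person would: the job done as asked, in the order asked, and still so for the second after the job is handed in, with the robot touching nothing.
It also fails if it takes over 59 s, if anything falls off the work surface, if the arm or the gripper's body presses on something with over 40 N, if the wrist force passes 120 N, or if a joint passes its speed limit or range.

ROBOT

A 7-joint arm with a two-finger parallel gripper is mounted at the origin on the work surface. World frame = base frame: x ahead of the robot, y to its left, z up, the work surface at z = 0. Lengths are in m, angles in degrees, forces in N, time in s.
With the tool pointing down it reaches from about 0.425 to 1.025 m from the base axis. Payload 3.6 kg.
Tool frame: the origin (TCP) lies at the very end of the fingers, on their centre line; the grasp point (between the pads) lies 19 mm behind it (env.grasp_offset is the distance from the TCP to the grasp point, in m); z points along the fingers, y is the line along which they close (so a half turn about z gives the same grasp; the last joint's range is limited). The gripper opens to 85 mm and grips with 20 to 120 N. Pads are 22 mm wide; open, the fingers measure 114 mm over their backs; the gripper's body (76 mm by 85 mm) begins 54 mm behind the grasp point. The pads swing forward as they close: fully open they stand 13 mm farther back than shut.
Start: joints at [-79.67, 33.873, 2.773, 92.16, -1.908, 54.013, -1.931], TCP at [0.196, 0.698, 0.231] pointing down, gripper open.
Joint ranges: [-153.93, 153.93], [-27.13, 128.08], [-72.61, 78.16], [10.71, 143.7], [-87.88, 267.88], [4.46, 118.87], [-176.78, 176.78]. Speed limits (degrees/s): [147.25, 147.25, 180, 180, 180, 180, 180].

INTERFACE

Orientations are given as a 3x3 rotation matrix whose columns are the frame's x, y, z axes.
In Python, from rig import observe, cams, env gives the robot as it stands.
- The arm moves only by the tool carry_out, never from a script. Its argument "series" is a list of rows, each a list of 3 entries, a list of its own where there are three numbers: the shift along the tool's x, y, z in mm, then the turn about the tool's z in rad, then the closure, from 0 (fully open) to 1 (shut). A call has 1 to 12 rows; each row is the pose to reach, as a shift and turn from the pose commanded when the call began, along the tool's axes at that moment; what a row does not reach only later rows make up. A row lasts 1/10 s, in which the tool goes at most 50 mm and 8.59 degrees, less where a joint would pass 70% of its speed; a pose out of reach is approached as far as the arm can. A call with a gripper value outside its range is refused whole. The fingers move at their own pace and stop on an object; "grip_force" is the grip in N (left out, the last holds). Time passes only in rows, so rows that repeat a pose let the fingers close. It gives the time, the measured TCP pose, the force, the opening and the grip force at its end, in the units of the state.
- observe(): the state, without advancing time (a new reading comes with each control period).
- cams.capture(name): name is "scene" or "top" or "wrist"; returns the picture (480x640x3 uint8, blue, green, red); there is no depth.
- cams.camera_params(name): a dict with "K" (3x3 intrinsics, pixels), "k1" (the pictures are not rectified: a ray, as slopes to the right and down, at radius r is drawn at 1 + k1 r^2 times it, then the intrinsics apply), "view" (4x4, takes a point from world to camera coordinates). Camera axes: x right, y up, looking along -z (the intrinsics and any distortion apply to the point x, -y, -z); pixel columns grow to the right and rows downward; lengths in m; the calibration is good to about 2 mm. A picture is of the moment at which its call begins: read the wrist's pose just before it. camera_params takes no time and is no camera call; for the wrist camera it gives the pose at the moment of the call.
- env.close_job(): hands the job in; it is judged then, once.
Trained networks look in the newest picture that a camera, given by its name, has taken for a name from the list of things; names that differ only in an ending like _2 or _b are one class to them, and where a whole thing is asked for, a point or a joint stands for the part that bears it (a point fixed in the world has none). Each returns a list of dicts, best first, with "score" (0 to 1); they miss things now and then, are a little off and sometimes report something else, mostly with a low value. They report only what shows in the picture. A call takes as long as a camera call. They do not tell look-alikes from the thing itself.
- cams.silhouettes(camera, query): "region" (480x640 bool, what is visible of it) and "extent" ([left, top, right, bottom] in pixels, round what is visible of it).
- cams.tip_of(camera, query): "centre" ([column, row] in pixels: a listed point, or the origin of a listed thing).
The state is a dict: "time": time; "joints": joint angles; "joint_vel": joint speeds; "effort": joint torques, N m; "eef_pos": TCP position; "eef_rot": TCP orientation; "wrist_force": force on the tool from outside, world axes, zero at the start; "torque": the same for the moment, N m; "width": opening from 0.0 (shut) to 1.0 (fully open); "gripper_force": force on a finger pad.
Only numpy, scipy, OpenCV 4.12 (cv2) and the standard library are available. Lean on these libraries where they do the work, as an engineer would, in place of code of your own. Each camera call takes 0.05 s, during which the arm holds its last target. There are 200 camera calls.

## Working session

There is one attempt and no reset: what is moved stays moved. The work goes in short steps, Python scripts to look and compute and a tool call to move; the robot and the scene stay as the last step left them, time stands still between calls to the robot, and variables do not carry over. Pictures are saved under pics/ and viewed, at most 13 in all, crops included, and the job is handed in when it is done.

Besides the shell and the picture viewer there is one more tool, called after ">>>" as name(argument=value, ...) on one line, values as JSON. carry_out: Moves the arm, as the interface text tells. Its arguments: {"type":"object","properties":{"series":{"type":"array","items":{"type":"array"}},"grip_force":{"type":"number"}},"required":["series"]}

```bash
mkdir -p pics; ls; cat > h.py <<'E'
import numpy as np, cv2
from rig import observe, cams, env
def ray(cam,uv,P=None):
    P=P or cams.camera_params(cam); K=np.array(P["K"]);V=np.array(P["view"])
    q=np.linalg.inv(K)@[uv[0],uv[1],1.]; d=q[:2]; r=np.linalg.norm(d); s=r
    for _ in range(30): s=r/(1+P["k1"]*s*s)
    d=d*(s/r if r>0 else 1)
    R=V[:3,:3]; return -R.T@V[:3,3], R.T@np.array([d[0],-d[1],-1.])
def at_z(cam,uv,z):
    o,d=ray(cam,uv); return o+d*(z-o[2])/d[2]
def proj(cam,p):
    P=cams.camera_params(cam);V=np.array(P["view"]);c=V[:3,:3]@np.array(p)+V[:3,3]
    s=np.array([c[0],-c[1]])/-c[2]; s=s*(1+P["k1"]*(s@s)); K=np.array(P["K"])
    return (K@[s[0],s[1],1])[:2]
E
python3 - <<'E'
from h import *
s=observe();print(s["time"],s["eef_pos"],np.round(s["eef_rot"],3))
for c in("top","scene"):
    im=cams.capture(c);cv2.imwrite(f"pics/{c}0.png",im)
    print(c,ray(c,(320,240)))
    for q,z in [("hub",.1),("plug_mid",.1),("float_mid",.1),("window_mid",.1),("lever_pivot",.161),("lever_tip",.161),("stand",0),("spray_can",0),("spool",0),("paint_jar",0),("screwdriver",.01)]:
        for r in cams.tip_of(c,q)[:3]:
            print(q,round(r["score"],2),np.round(r["centre"]),np.round(at_z(c,r["centre"],z),3))
E
```

```text
pics
0.0 [0.19580399 0.69718912 0.23014487] [[-0.963  0.27  -0.001]
 [ 0.27   0.963 -0.002]
 [-0.    -0.002 -1.   ]]
top (array([ 0.35109382, -0.08716161,  1.52162643]), array([ 0.04238087, -0.00571932, -0.99920262]))
hub 0.63 [314. 194.] [ 0.535 -0.075  0.1  ]
plug_mid 0.83 [313. 240.] [ 0.411 -0.076  0.1  ]
plug_mid 0.25 [321. 249.] [ 0.388 -0.098  0.1  ]
float_mid 0.54 [344. 154.] [ 0.645 -0.154  0.1  ]
window_mid 0.97 [252. 197.] [0.522 0.09  0.1  ]
window_mid 0.97 [430. 329.] [ 0.181 -0.395  0.1  ]
window_mid 0.83 [206. 301.] [0.242 0.203 0.1  ]
lever_pivot 0.97 [172. 295.] [0.259 0.278 0.161]
lever_pivot 0.85 [407. 339.] [ 0.162 -0.324  0.161]
lever_pivot 0.84 [227. 192.] [0.525 0.146 0.161]
lever_tip 0.85 [139. 318.] [0.198 0.359 0.161]
lever_tip 0.83 [387. 369.] [ 0.085 -0.274  0.161]
lever_tip 0.48 [205. 208.] [0.482 0.201 0.161]
stand 0.7 [314. 193.] [ 0.549 -0.075  0.   ]
spray_can 0.62 [160. 196.] [0.528 0.364 0.   ]
spool 0.53 [323. 248.] [ 0.393 -0.105  0.   ]
paint_jar 0.56 [370. 239.] [ 0.422 -0.238  0.   ]
screwdriver 0.79 [424. 199.] [ 0.541 -0.39   0.01 ]
scene (ar
[... 204 characters left out ...]
 280.] [ 0.65  -0.153  0.1  ]
float_mid 0.39 [382. 324.] [0.444 0.16  0.1  ]
window_mid 0.9 [335. 324.] [0.525 0.099 0.1  ]
lever_pivot 0.89 [344. 133.] [ 0.097 -0.407  0.161]
lever_pivot 0.62 [353. 320.] [0.522 0.151 0.161]
lever_pivot 0.58 [492. 277.] [0.202 0.239 0.161]
lever_tip 0.9 [378. 138.] [ 0.036 -0.327  0.161]
lever_tip 0.76 [385. 326.] [0.479 0.199 0.161]
lever_tip 0.73 [534. 288.] [0.158 0.315 0.161]
stand 0.83 [280. 311.] [ 0.555 -0.073  0.   ]
spray_can 0.59 [416. 438.] [0.521 0.362 0.   ]
spool 0.57 [327. 279.] [ 0.399 -0.089  0.   ]
spool 0.29 [415. 439.] [0.524 0.362 0.   ]
paint_jar 0.96 [288. 252.] [ 0.424 -0.23   0.   ]
screwdriver 0.85 [220. 233.] [ 0.537 -0.394  0.01 ]
```

View pics/top0.png

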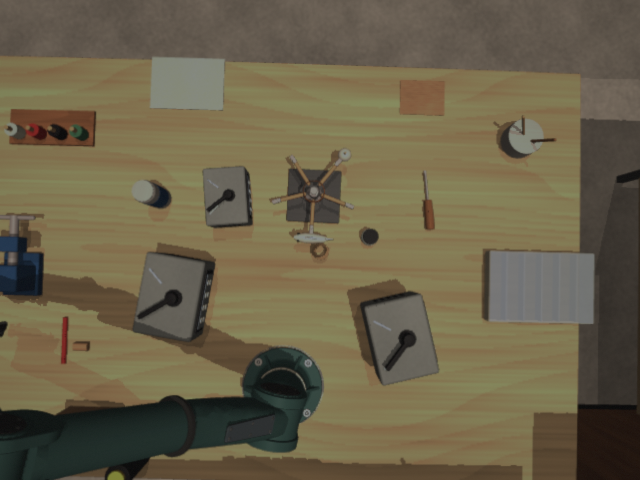

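View pics/scene0.png

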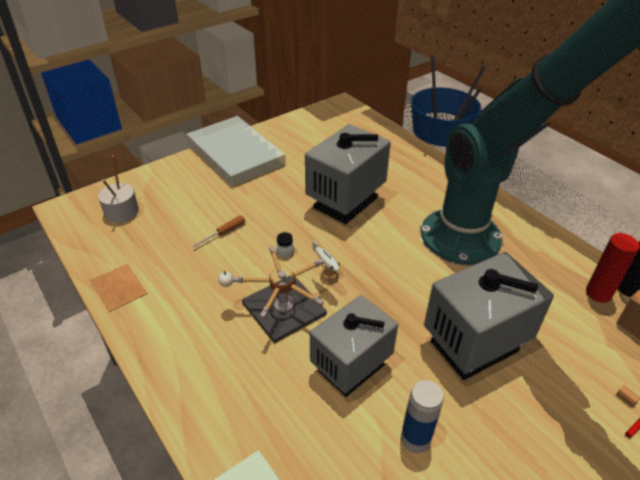

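The top view shows three lamps. The smallest is at about px (228,195), with its lever pivot near (0.525, 0.147). The hub is at px (314,192), the plug at (312,238) above the spool, and the float at (344,155). The scene view agrees. The plug has to turn about 85° clockwise. I'll move in for a closer look.

>>> carry_out(series=[[[-465,-531,-120],0,1],[[-465,-531,-120],0,1],[[-465,-531,-120],0,1],[[-465,-531,-120],0,1],[[-465,-531,-120],0,1],[[-465,-531,-120],0,1],[[-465,-531,-120],0,1],[[-465,-531,-120],0,1],[[-465,-531,-120],0,1],[[-465,-531,-120],0,1],[[-465,-531,-120],0,1],[[-465,-531,-120],0,1]])

```text
time: 2.4
eef_pos: [0.4515, 0.1623, 0.3327]
eef_rot: [[-0.963, 0.27, 0.001], [0.27, 0.963, 0.001], [-0.001, 0.001, -1.0]]
wrist_force: [1.9, 0.3, 0.5]
width: 0.001
gripper_force: 0.0
```

```bash
cat > look.py <<'E'
from h import *
import sys
s=observe();print(s["time"],np.round(s["eef_pos"],4),np.round(s["joints"]))
o,d=ray("wrist",(320,240));print("cam",np.round(o,3),np.round(d,3))
im=cams.capture("wrist");cv2.imwrite(f"pics/{sys.argv[1]}.png",im)
for q,z in [("hub",.123),("plug_mid",.1),("float_mid",.1),("window_mid",.1),("lever_pivot",.168),("lever_tip",.161)]:
    for r in cams.tip_of("wrist",q)[:2]:
        print(q,round(r["score"],2),np.round(r["centre"]),np.round(at_z("wrist",r["centre"],z),4))
E
python3 look.py w1
```

```text
2.4 [0.4515 0.1623 0.3327] [-37.   9.  14. 117.  -3.  54.  52.]
cam [0.386 0.18  0.475] [ 0.241 -0.074 -0.968]
hub 0.97 [135. 348.] [ 0.5321 -0.0641  0.123 ]
plug_mid 0.76 [ 89. 242.] [ 0.4186 -0.0723  0.1   ]
lever_pivot 0.85 [321. 307.] [0.5161 0.1449 0.168 ]
lever_tip 0.98 [372. 241.] [0.4737 0.1998 0.161 ]
lever_tip 0.19 [326. 306.] [0.5191 0.1485 0.161 ]
```

View pics/w1.png

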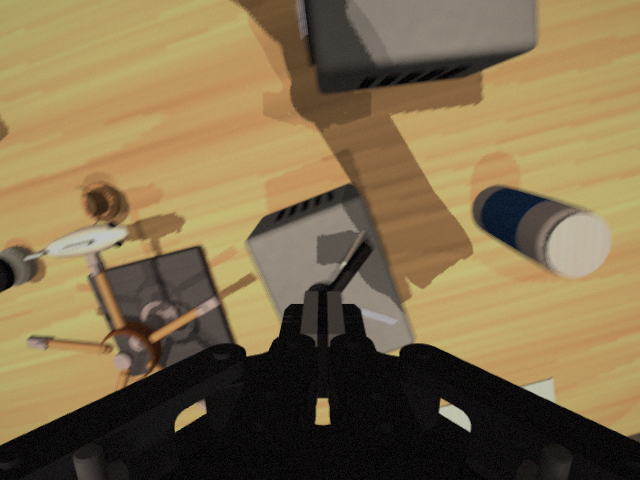

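The wrist view looks past the fingers. The plug is at (85,242), the hub at (128,348), and the small lamp, with its lever and both pale stop lines, is around (330,290). The three cameras agree on hub ≈ (0.540, -0.077) and pivot ≈ (0.522, 0.147), which are 0.225 apart against 0.220 given. I'll go between the two empty spokes at the far left (33° and 105°) and push the 33° spoke clockwise.

>>> carry_out(series=[[[-162,-138,103],0.72,1],[[-162,-138,103],0.72,1],[[-162,-138,103],0.72,1],[[-162,-138,103],0.72,1],[[-162,-138,103],0.72,1],[[-162,-138,103],0.72,1],[[-162,-138,103],0.72,1],[[-162,-138,103],0.72,1]])

```text
time: 3.55
eef_pos: [0.5692, -0.0098, 0.2288]
eef_rot: [[-0.549, 0.836, -0.001], [0.836, 0.549, 0.001], [0.002, 0.0, -1.0]]
wrist_force: [-0.9, -0.1, 0.9]
width: -0.0
gripper_force: 0.0
```

```bash
python3 look.py w2
```

```text
3.55 [ 0.5692 -0.0098  0.2288] [-22.  24.  24. 113. -14.  45.  44.]
cam [0.531 0.046 0.371] [ 0.132 -0.215 -0.968]
hub 0.81 [243. 283.] [ 0.5386 -0.0625  0.123 ]
hub 0.49 [357.  62.] [0.5244 0.0916 0.123 ]
plug_mid 0.91 [ 91. 191.] [ 0.4161 -0.0732  0.1   ]
float_mid 0.64 [302. 427.] [ 0.6428 -0.1563  0.1   ]
window_mid 0.65 [357.  63.] [0.5246 0.0943 0.1   ]
```

View pics/w2.png

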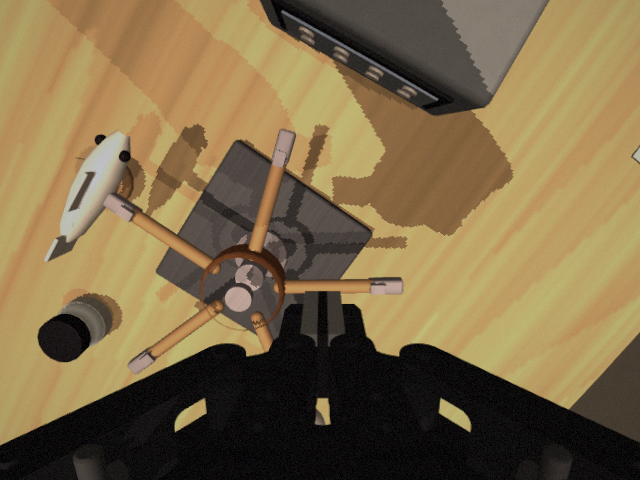

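```bash
python3 - <<'E'
from h import *
H=at_z("wrist",(243,283),.1)
# hub outline ellipse centre/top at z .115: (243,281)
for n,p,z in [("nut top",(238,298),.123),("hubring",(243,284),.115),("clip33",(386,286),.1),("clip105",(285,148),.1),("clip177",(120,206),.1),("clip249",(142,362),.1),("winL",(270,20),.122),("winR",(447,105),.122)]:
    w=at_z("wrist",p,z);d=w-[.5393,-.0735,z];print(n,np.round(w,4),round(np.hypot(*d[:2]),4),round(np.degrees(np.arctan2(d[1],d[0])),1))
print(proj("wrist",observe()["eef_pos"]),proj("wrist",[.5692,-.0098,.08]))
E
```

```text
nut top [ 0.5413 -0.0756  0.123 ] 0.0029 -46.7
hubring [ 0.5394 -0.0686  0.115 ] 0.0049 89.3
clip33 [ 0.6278 -0.0195  0.1   ] 0.1037 31.4
clip105 [0.5147 0.0235 0.1   ] 0.1001 104.2
clip177 [ 0.4381 -0.0726  0.1   ] 0.1012 179.5
clip249 [ 0.5057 -0.1759  0.1   ] 0.1078 -108.2
winL [0.4707 0.0817 0.122 ] 0.1697 113.9
winR [0.5838 0.0999 0.122 ] 0.179 75.6
[326.18168322 314.95799599] [325.82009016 226.08299301]
```

The view is clear. The finger is midway between the two empty spokes (clips at (386,286) and (285,148)), and the wide window with its dark frame shows at the top. I'll work out the sweep numbers.

```bash
cat > arc.py <<'E'
from h import *
def arc(C,r,p,ax,angs,turn0=0):
    R=np.array(ax)
    for a in angs:
        w=np.array(C)+r*np.array([np.cos(np.radians(a)),np.sin(np.radians(a))])-p
        print(a,np.round(R@w*1000).astype(int))
E
python3 - <<'E'
from arc import *
H=[.540,-.0755]
c=lambda a:[np.cos(np.radians(a)),np.sin(np.radians(a))]
arc(H,.072,np.array([.5692,-.0098]),[c(123.3),c(33.3)],[56,46,42,38,34,30,26,22])
arc(H,.072,np.array(H)+.072*np.array(c(22)),[c(99.3),c(9.3)],range(18,-27,-4))
E
```

```text
56 [-11   6]
46 [-23  10]
42 [-28  11]
38 [-33  11]
34 [-38  12]
30 [-43  11]
26 [-48  11]
22 [-53  10]
18 [-5  1]
14 [-10   2]
10 [-15   2]
6 [-20   2]
2 [-25   1]
-2 [-30   0]
-6 [-35  -1]
-10 [-40  -2]
-14 [-44  -4]
-18 [-49  -6]
-22 [-53  -9]
-26 [-57 -11]
```

>>> carry_out(series=[[[0,0,50],0,1],[[0,0,100],0,1],[[0,0,149],0,1],[[0,0,149],0,1]])

```text
time: 4.3
eef_pos: [0.5645, -0.0118, 0.0743]
eef_rot: [[-0.546, 0.838, -0.013], [0.838, 0.546, 0.0], [0.007, -0.011, -1.0]]
wrist_force: [-0.7, 0.5, -0.4]
width: -0.003
gripper_force: 0.0
```

>>> carry_out(series=[[[-11,6,0],0,1],[[-23,10,0],0,1],[[-28,11,0],0.07,1],[[-33,11,0],0.14,1],[[-38,12,0],0.21,1],[[-43,11,0],0.28,1],[[-48,11,0],0.35,1],[[-53,10,0],0.42,1],[[-53,10,0],0.42,1]])

```text
time: 5.2
eef_pos: [0.6103, -0.0529, 0.0833]
eef_rot: [[-0.156, 0.988, 0.007], [0.988, 0.156, -0.001], [-0.002, 0.007, -1.0]]
wrist_force: [0.0, 0.4, 0.3]
width: -0.004
gripper_force: 0.0
```

>>> carry_out(series=[[[-5,1,0],0.07,1],[[-10,2,0],0.14,1],[[-15,2,0],0.21,1],[[-20,2,0],0.28,1],[[-25,1,0],0.35,1],[[-30,0,0],0.42,1],[[-35,-1,0],0.49,1],[[-40,-2,0],0.56,1],[[-44,-4,0],0.63,1],[[-49,-6,0],0.7,1],[[-49,-6,0],0.7,1]])

```text
time: 6.3
eef_pos: [0.6104, -0.1017, 0.082]
eef_rot: [[0.516, 0.857, 0.004], [0.857, -0.516, -0.001], [0.002, 0.004, -1.0]]
wrist_force: [0.1, 0.2, -0.7]
width: -0.004
gripper_force: 0.0
```

```bash
python3 look.py w3; python3 - <<'E'
from h import *
cams.capture("top")
for q in("plug_mid","float_mid"):
    for r in cams.tip_of("top",q)[:2]: print(q,r["score"],at_z("top",r["centre"],.1))
E
```

```text
6.3 [ 0.6104 -0.1017  0.082 ] [-18.  43.  34. 113. -40.  37.  12.]
cam [ 0.643 -0.044  0.224] [-0.134 -0.216 -0.967]
hub 0.87 [121. 358.] [ 0.5607 -0.0669  0.123 ]
plug_mid 0.51 [0.49730668 0.03621514 0.1       ]
float_mid 0.66 [ 0.50571424 -0.1966529   0.1       ]
```

View pics/w3.png

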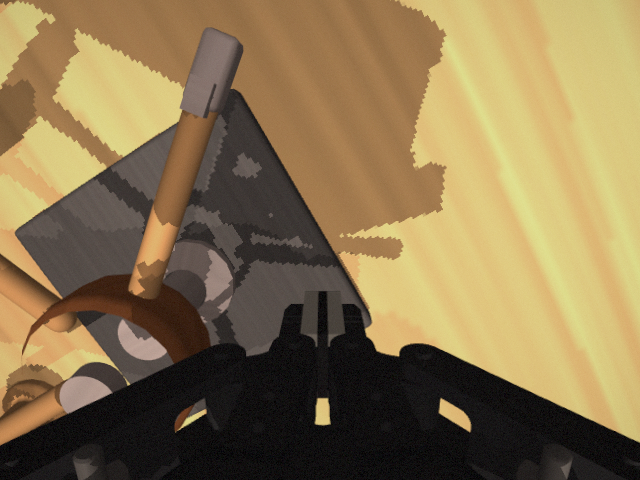

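The finger is pressing the spoke. The plug is at about 111°, and three estimates agree on that. I'll back off, lift, and look at the lamp and wheel together to get the exact aim.

>>> carry_out(series=[[[10,0,0],0,1],[[12,0,-50],0,1],[[12,0,-100],0,1],[[30,-30,-140],-0.15,1],[[50,-60,-180],-0.3,1],[[66,-87,-220],-0.45,1],[[66,-87,-250],-0.54,1],[[66,-87,-250],-0.54,1],[[66,-87,-250],-0.54,1],[[66,-87,-250],-0.54,1]])

```text
time: 7.8
eef_pos: [0.5675, 0.0008, 0.3288]
eef_rot: [[0.004, 1.0, -0.002], [1.0, -0.004, -0.0], [-0.0, -0.002, -1.0]]
wrist_force: [0.4, -0.6, -0.7]
width: -0.001
gripper_force: 0.0
```

```bash
python3 look.py w4; python3 - <<'E'
from h import *
import pickle
pickle.dump(cams.camera_params("wrist"),open("w4.pkl","wb"))
E
```

```text
7.8 [0.5675 0.0008 0.3288] [-37.  20.  43. 108. -16.  58.  13.]
cam [0.567 0.068 0.471] [-0.011 -0.255 -0.967]
hub 0.66 [300. 281.] [ 0.5436 -0.0642  0.123 ]
plug_mid 0.68 [254. 160.] [0.5023 0.0453 0.1   ]
window_mid 0.79 [277. 104.] [0.5255 0.0941 0.1   ]
lever_pivot 0.78 [258.  25.] [0.5215 0.1424 0.168 ]
```

View pics/w4.png

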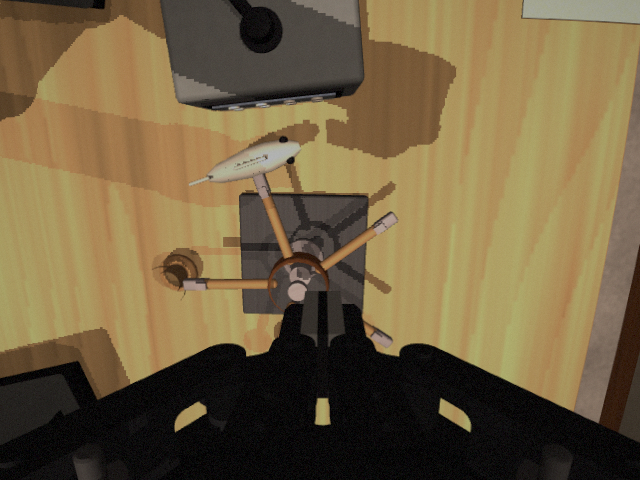

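The lamp's front edge runs from about (180,103) to (355,92). The plug's spoke runs from (292,258) to (262,185). I'll enlarge that area to get the edges.

```bash
python3 - <<'E'
import cv2
im=cv2.imread("pics/w4.png")[0:200,150:400]
im=cv2.convertScaleAbs(im,alpha=1.6)
cv2.imwrite("pics/w4c.png",cv2.resize(im,None,fx=3,fy=3,interpolation=cv2.INTER_CUBIC)[:600,:750])
E
```

```text
(no output)
```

View pics/w4c.png

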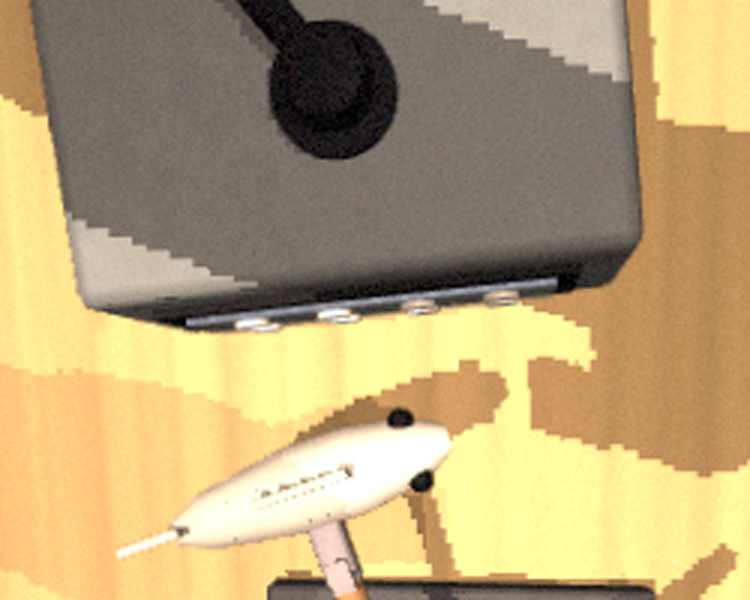

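```bash
python3 - <<'E'
import pickle
from h import *
import h
P=pickle.load(open("w4.pkl","rb"))
def w(p,z):
    o,d=ray("wrist",(150+p[0]/3,p[1]/3),P); return (o+d*(z-o[2])/d[2])[:2]
def ang(a,b,z,zb=None): d=w(b,z)-w(a,zb or z); return np.round(np.degrees(np.arctan2(d[1],d[0])),1),np.round(np.hypot(*d),4)
print("frame",ang((187,322),(557,285),.122)); print("bulbs",ang((258,325),(503,298),.1)); print("top",ang((80,295),(640,245),.145))
print("sides",ang((80,295),(35,0),.14),ang((640,240),(625,0),.14))
print("fish body",ang((180,530),(450,440),.1))
f=lambda p:((p[0]-150)*3,p[1]*3)
H=np.array([.541,-.0745])
for n,p in [("plug clip",(262,186)),("clip39",(385,224)),("clip183",(197,285))]:
    q=w(f(p),.1); d=q-H; print(n,q,np.hypot(*d),np.degrees(np.arctan2(d[1],d[0])))
print(w(f((297,291)),.123),w(f((299,279)),.1),w((335,90),.168))
E
```

```text
frame (np.float64(4.9), np.float64(0.1039))
bulbs (np.float64(5.5), np.float64(0.0732))
top (np.float64(4.3), np.float64(0.1462))
sides (np.float64(94.8), np.float64(0.0726)) (np.float64(94.7), np.float64(0.0578))
fish body (np.float64(17.5), np.float64(0.0883))
plug clip [0.50952448 0.02123812] 0.10077944327488217 108.19914979596774
clip39 [ 0.62530724 -0.01530039] 0.10301604475746642 35.07610707852639
clip183 [ 0.43979828 -0.07718277] 0.10123727125597307 -178.4814914141581
[ 0.54169557 -0.07422076] [ 0.54226789 -0.07080174] [0.52393102 0.1391083 ]
```

The lamp axis comes out at about 95° (frame, sides and points agree), and the plug is at about 108.4°. It needs about 13° more clockwise, so I'll go back in behind the same spoke.

>>> carry_out(series=[[[-30,16,30],0.14,1],[[-60,32,60],0.28,1],[[-82,47,90],0.42,1],[[-82,47,100],0.56,1],[[-82,47,100],0.7,1],[[-82,47,100],0.77,1],[[-82,47,140],0.77,1],[[-82,47,180],0.77,1],[[-82,47,220],0.77,1],[[-82,47,246],0.77,1],[[-82,47,246],0.77,1],[[-82,47,246],0.77,1]])

```text
time: 9.35
eef_pos: [0.6152, -0.0819, 0.084]
eef_rot: [[0.698, 0.716, -0.0], [0.716, -0.698, -0.001], [-0.001, 0.0, -1.0]]
wrist_force: [0.1, -0.3, 0.5]
width: -0.001
gripper_force: 0.0
```

>>> carry_out(series=[[[-8,4,0],0,1],[[-14,8,0],0,1],[[-18,10,0],0,1],[[-22,12,0],0,1],[[-26,13,0],0,1],[[-29,14,0],0,1],[[-31,15,0],0,1],[[-32,15,0],0,1],[[-32,15,0],0,1],[[-32,15,0],0,1]])

```text
time: 10.35
eef_pos: [0.6033, -0.1149, 0.0838]
eef_rot: [[0.698, 0.716, -0.0], [0.716, -0.698, -0.0], [-0.0, 0.0, -1.0]]
wrist_force: [-0.6, 0.0, 0.5]
width: -0.004
gripper_force: 0.1
```

>>> carry_out(series=[[[10,0,0],0,1],[[12,0,-50],0,1],[[12,0,-100],0,1],[[30,-40,-140],-0.15,1],[[45,-80,-180],-0.3,1],[[58,-106,-220],-0.45,1],[[58,-106,-245],-0.6,1],[[58,-106,-245],-0.75,1],[[58,-106,-245],-0.77,1],[[58,-106,-245],-0.77,1],[[58,-106,-245],-0.77,1]])

```text
time: 11.45
eef_pos: [0.5674, 0.0005, 0.3278]
eef_rot: [[0.006, 1.0, -0.002], [1.0, -0.006, -0.001], [-0.001, -0.002, -1.0]]
wrist_force: [-0.2, -0.3, -0.6]
width: 0.001
gripper_force: 0.0
```

```bash
python3 look.py w5; python3 - <<'E'
from h import *
import pickle
pickle.dump(cams.camera_params("wrist"),open("w5.pkl","wb"))
im=cv2.imread("pics/w5.png")[60:310,140:440]
cv2.imwrite("pics/w5c.png",cv2.resize(cv2.convertScaleAbs(im,alpha=1.5),None,fx=2.4,fy=2.4,interpolation=cv2.INTER_CUBIC))
E
```

```text
11.45 [5.674e-01 5.000e-04 3.278e-01] [-38.  21.  44. 108. -17.  58.  14.]
cam [0.567 0.067 0.47 ] [-0.012 -0.256 -0.967]
hub 0.86 [299. 281.] [ 0.543  -0.0642  0.123 ]
plug_mid 0.78 [279. 155.] [0.5259 0.0497 0.1   ]
window_mid 0.62 [276. 101.] [0.5248 0.0968 0.1   ]
lever_pivot 0.69 [259.  26.] [0.5219 0.1416 0.168 ]
```

View pics/w5c.png

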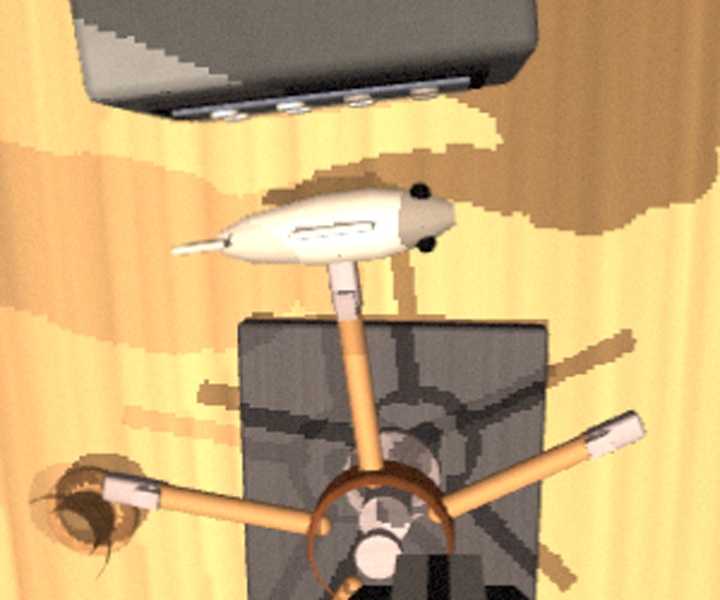

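```bash
python3 - <<'E'
import pickle
from h import *
P=pickle.load(open("w5.pkl","rb"))
def w(p,z):
    o,d=ray("wrist",(140+p[0]/2.4,60+p[1]/2.4),P); return (o+d*(z-o[2])/d[2])[:2]
A=lambda d:round(np.degrees(np.arctan2(d[1],d[0])),2)
print("nut",w((377,555),.123),"frame",A(w((469,82),.122)-w((172,114),.122)),"bulbs",A(w((425,92),.1)-w((229,115),.1)))
print("sides",A(w((72,0),.14)-w((88,95),.14)),"top",A(w((538,50),.14)-w((88,95),.14)))
print("fish",A(w((450,212),.1)-w((232,241),.1)))
print("spoke",A(w((345,285),.1)-w((369,462),.1)),"R",A(w((615,434),.1)-w((450,507),.1)),"L",A(w((130,490),.1)-w((315,524),.1)))
H=w((377,555),.123)
for p in[(345,287),(615,434),(130,490)]: print(A(w(p,.1)-H))
E
```

```text
nut [ 0.54183744 -0.07402512] frame 5.34 bulbs 5.89
sides 95.52 top 4.85
fish 7.06
spoke 96.17 R 24.9 L 168.91
96.62
24.09
169.39
```

Plug at about 96.7° and lamp axis at about 95.4°, so it is 1.3° short. One small push will finish it.

>>> carry_out(series=[[[-30,16,30],0.14,1],[[-60,32,60],0.28,1],[[-82,47,90],0.42,1],[[-82,47,100],0.56,1],[[-82,47,100],0.7,1],[[-82,47,100],0.77,1],[[-82,47,140],0.77,1],[[-82,47,180],0.77,1],[[-82,47,220],0.77,1],[[-82,47,244],0.77,1],[[-82,47,244],0.77,1],[[-82,47,244],0.77,1]])

```text
time: 13.0
eef_pos: [0.6151, -0.0818, 0.0851]
eef_rot: [[0.698, 0.716, 0.0], [0.716, -0.698, -0.001], [-0.0, 0.0, -1.0]]
wrist_force: [0.3, -0.3, 0.0]
width: -0.003
gripper_force: 0.0
```

>>> carry_out(series=[[[-10,5,0],0,1],[[-20,11,0],0,1],[[-28,14,0],0,1],[[-31,15,0],0,1],[[-33,15,0],0,1],[[-33.6,15,0],0,1],[[-33.6,15,0],0,1],[[-33.6,15,0],0,1]])

```text
time: 13.8
eef_pos: [0.6019, -0.1154, 0.0847]
eef_rot: [[0.698, 0.716, -0.0], [0.716, -0.698, 0.0], [-0.0, -0.001, -1.0]]
wrist_force: [0.1, 0.2, 0.4]
width: -0.0
gripper_force: 0.2
```

>>> carry_out(series=[[[10,0,0],0,1],[[12,0,-45],0,1],[[12,0,-90],0,1],[[12,0,-135],0,1],[[12,0,-165],0,1],[[94,-277,-165],0,1],[[94,-277,-165],0,1],[[94,-277,-165],0,1],[[94,-277,-165],0,1],[[94,-277,-165],0,1],[[94,-277,-165],0,1],[[94,-277,-165],0,1]])

```text
time: 15.0
eef_pos: [0.4658, 0.1518, 0.2487]
eef_rot: [[0.69, 0.724, -0.005], [0.724, -0.69, 0.002], [-0.002, -0.005, -1.0]]
wrist_force: [0.6, -0.6, 0.7]
width: 0.001
gripper_force: 0.0
```

```bash
python3 look.py w6
```

```text
15.0 [0.4658 0.1518 0.2487] [-67.  25.  59. 122. -29.  48. -33.]
cam [0.511 0.2   0.391] [-0.186 -0.179 -0.966]
plug_mid 0.8 [476. 265.] [0.5325 0.0392 0.1   ]
window_mid 0.82 [ 75. 386.] [0.2139 0.1931 0.1   ]
lever_pivot 0.62 [398. 195.] [0.5227 0.1373 0.168 ]
```

View pics/w6.png

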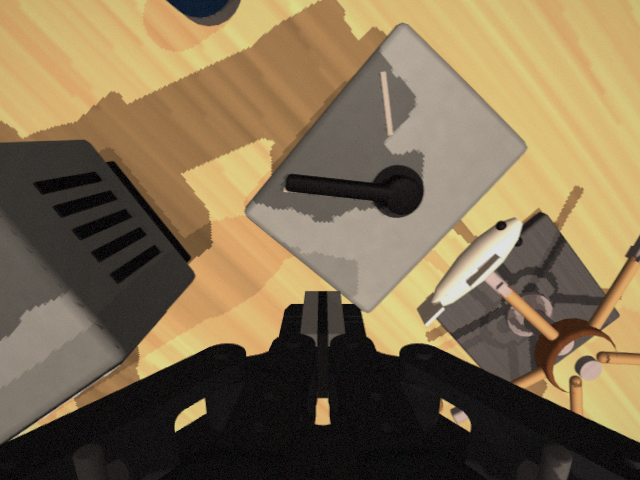

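The lever bar runs from (287,183) to its boss at (403,190), and the pale line for the "on" stop is at (387,105). The fish is in front of the window. I'll compute the descent point and the sweep.

```bash
python3 - <<'E'
from arc import *
s=observe();p=s["eef_pos"];print(p,proj("wrist",[.470,.147,.161]),proj("wrist",[p[0],p[1],.161]))
for n,q,z in(("tip",(285,183),.168),("piv",(401,188),.168)):print(n,at_z("wrist",q,z))
V=[.5215,.1435];c=lambda a:[np.cos(np.radians(a)),np.sin(np.radians(a))]
p0=np.array(V)+.05*np.array(c(178)); R=[c(46),c(-44)]
print(np.array(R)@(p0-p[:2])*1000)
arc(V,.05,p0,R,range(170,65,-8))
E
```

```text
[0.4700743  0.14332465 0.25012385] [319.39410761 243.18408414] [323.75906261 247.29821368]
tip [0.48215817 0.18676814 0.168     ]
piv [0.52682245 0.13910008 0.168     ]
[ 2.3928972  -0.28649581]
170 [ 5 -4]
162 [12 -8]
154 [ 18 -10]
146 [ 25 -12]
138 [ 32 -13]
130 [ 39 -13]
122 [ 46 -11]
114 [52 -9]
106 [58 -6]
98 [64 -2]
90 [69  2]
82 [74  8]
74 [78 14]
66 [80 20]
```

>>> carry_out(series=[[[2,0,30],0,1],[[2,0,55],0,1],[[2,0,75],0,1],[[2,0,88],0,1],[[2,0,93],0,1],[[2,0,93],0,1],[[2,0,93],0,1]])

```text
time: 16.05
eef_pos: [0.4715, 0.146, 0.1575]
eef_rot: [[0.699, 0.715, 0.001], [0.715, -0.699, 0.0], [0.001, 0.001, -1.0]]
wrist_force: [-0.1, 0.4, -0.8]
width: -0.001
gripper_force: 0.0
```

>>> carry_out(series=[[[5,-4,0],0,1],[[12,-8,0],0,1],[[18,-10,0],0.07,1],[[25,-12,0],0.2,1],[[32,-13,0],0.33,1],[[39,-13,0],0.46,1],[[46,-11,0],0.59,1],[[52,-9,0],0.72,1],[[58,-6,0],0.85,1],[[64,-2,0],0.98,1],[[69,2,0],1.11,1],[[74,8,0],1.24,1]])

```text
time: 17.25
eef_pos: [0.5276, 0.1956, 0.1568]
eef_rot: [[0.903, -0.43, -0.002], [-0.43, -0.903, 0.001], [-0.002, -0.0, -1.0]]
wrist_force: [-2.0, 0.8, -0.5]
width: 0.002
gripper_force: 0.6
```

>>> carry_out(series=[[[4,0,0],0.08,1],[[8,0,0],0.16,1],[[12,0,0],0.16,1],[[14,0,0],0.16,1],[[14,0,0],0.16,1]])

```text
time: 17.75
eef_pos: [0.5359, 0.1923, 0.1564]
eef_rot: [[0.827, -0.562, -0.012], [-0.562, -0.827, 0.009], [-0.015, -0.0, -1.0]]
wrist_force: [-10.1, 6.8, 8.8]
width: 0.002
gripper_force: 6.1
```

Force has risen to about 12 N at the predicted stop angle, so the lever is at its stop. I'll back off, lift and verify.

>>> carry_out(series=[[[2,0,0],0,1],[[-12,0,0],0,1],[[-15,0,0],0,1],[[-15,0,-40],0,1],[[-15,0,-80],0,1],[[-15,-40,-130],0,1],[[-15,-40,-160],0,1],[[-15,-40,-160],0,1],[[-15,-40,-160],0,1]])

```text
time: 18.65
eef_pos: [0.552, 0.2293, 0.318]
eef_rot: [[0.825, -0.565, 0.003], [-0.565, -0.825, 0.001], [0.002, -0.002, -1.0]]
wrist_force: [-0.4, 0.1, -0.9]
width: -0.006
gripper_force: 0.0
```

```bash
python3 look.py w7; python3 - <<'E'
from h import *
im=cams.capture("top")
for q,z in[("plug_mid",.1),("float_mid",.1),("lever_tip",.161),("stand",0),("spool",0),("paint_jar",0),("spray_can",0)]:
    for r in cams.tip_of("top",q)[:3]: print(q,round(r["score"],2),at_z("top",r["centre"],z).round(3))
a=cv2.resize(im[130:280,130:400],(800,444),interpolation=cv2.INTER_CUBIC)
cv2.imwrite("pics/f.png",a)
E
```

```text
18.65 [0.552  0.2293 0.318 ] [ -73.   39.   76.  106.  -41.   69. -108.]
cam [0.605 0.191 0.46 ] [-0.206  0.147 -0.968]
hub 0.56 [620.  21.] [ 0.5444 -0.058   0.123 ]
plug_mid 0.69 [505. 117.] [0.5264 0.049  0.1   ]
float_mid 0.51 [250. 274.] [0.5365 0.3187 0.1   ]
lever_pivot 0.76 [436. 199.] [0.5184 0.1465 0.168 ]
lever_tip 0.74 [347. 198.] [0.5555 0.2005 0.161 ]
plug_mid 0.75 [0.529 0.051 0.1  ]
float_mid 0.69 [ 0.478 -0.177  0.1  ]
float_mid 0.34 [0.519 0.091 0.1  ]
lever_tip 0.87 [0.205 0.357 0.161]
lever_tip 0.7 [0.561 0.208 0.161]
lever_tip 0.54 [ 0.078 -0.274  0.161]
stand 0.56 [ 0.538 -0.079  0.   ]
spool 0.58 [ 0.386 -0.105  0.   ]
paint_jar 0.61 [ 0.382 -0.098  0.   ]
paint_jar 0.49 [ 0.423 -0.233  0.   ]
spray_can 0.74 [0.521 0.374 0.   ]
```

View pics/w7.png

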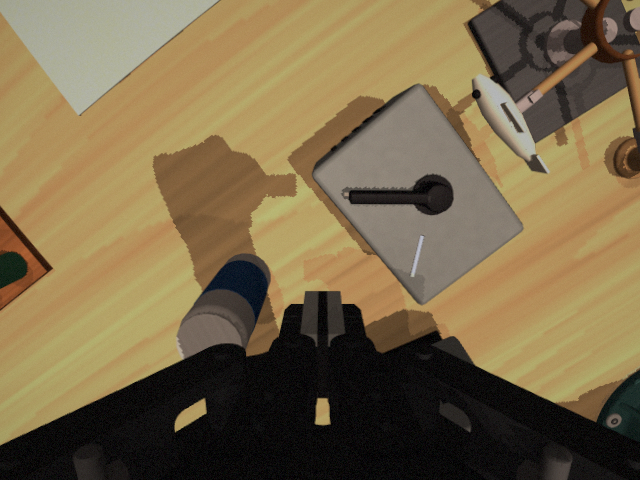

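View pics/f.png

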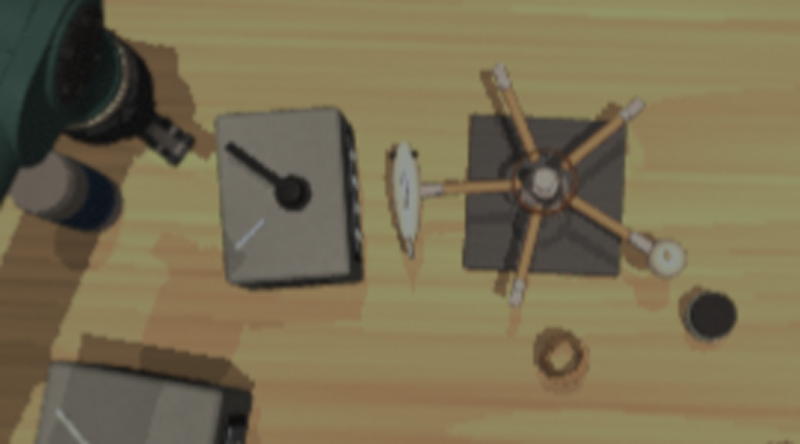

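The lever lies over its other stop line, with its tip at (347,195). The fish is parallel to and centred on the window, the other things are where they were, and the arm is clear. I'm handing it in.

```bash
python3 -c "
from rig import env
print(env.close_job())"
```

```text
the job is handed in; nothing more can be done
None
```

I turned the wheel until the fish plug faced the middle of the curing lamp's window, about 0.3° off by my last estimate. I then pushed the lever to its other stop and handed the job in at about 19 s, with the wet parts and loose things untouched as far as the pictures show.

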